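# Make up the cross-slide coupling on the gear pump

### The arm

A 6-joint arm with a two-finger parallel gripper is mounted at the origin on a cart in front of the work surface, level with it; the furniture and walls round the work are solid. World frame = base frame: x ahead of the robot, y to its left, z up, the work surface at z = 0. Lengths are in m, angles in rad, forces in N, time in s.
With the tool pointing down it reaches from about 0.325 to 0.875 m from the base axis. Payload 4.4 kg.
Tool frame: the origin (TCP) lies at the very end of the fingers, on their centre line; the grasp point (between the pads) lies robot.pinch_z behind it (robot.pinch_z is the distance from the TCP to the grasp point, in m); x points along the fingers, z is the direction in which the jaws open and shut, and the axes are right-handed (so a half turn about x gives the same grasp; the last joint's range is limited). The gripper opens to 85 mm and grips with 20 to 120 N. Pads are 22 mm wide; open, the fingers measure 114 mm over their backs; the gripper's body (76 mm by 85 mm) begins 54 mm behind the grasp point. The pads swing forward as they close: fully open they stand 13 mm farther back than shut.
Start: joints at [1.083, 0.207, 1.542, -0, 1.393, -0.15], TCP at [0.19, 0.543, 0.231] pointing down, gripper open.
Joint ranges: [-2.73, 2.73], [-0.86, 2.22], [0.23, 2.46], [-1.11, 4.25], [0.08, 2.63], [-2.82, 2.82]. Speed limits (rad/s): [2.79, 2.79, 3.14, 3.14, 3.14, 3.14].

### API

Orientations are given as a 3x3 rotation matrix whose columns are the frame's x, y, z axes.
In Python, from bench import robot, cams, spotter gives the robot as it stands.
- The arm moves only by the tool play_rows, never from a script. Its argument "targets" is a list that holds one entry, the list of rows, each a list of 6 numbers: the shift along the world's x, y, z in cm, then the turn, a rotation vector about the world's x, y, z in rad. In form: [[[dx, dy, dz, ax, ay, az], ...]]. A call has 1 to 20 rows; each row is the pose to reach, as a shift and turn from the pose commanded when the call began; what a row does not reach only later rows make up. A row lasts 1/12 s, in which the tool goes at most 41.7 mm and 7.16 degrees, less where a joint would pass 70% of its speed; a pose out of reach is approached as far as the arm can. A call with a gripper value outside its range is refused whole. "gripper" is the finger opening in cm, from 0 to 8.54, set as the call begins (left out, the last holds). The fingers move at their own pace and stop on an object; "squeeze" is the grip in N (left out, the last holds). Time passes only in rows, so rows that repeat a pose let the fingers close. It gives the time, the measured TCP pose, the force and the opening at its end, in the units of the state.
- robot.sense(): the state, without advancing time (a new reading comes with each control period).
- cams.read_camera(name): name is "side" or "top"; returns a dict with "img" (384x512x3 uint8, blue, green, red), "fx", "fy", "cx", "cy" (pixels), "R" (3x3) and "t" (3): a world point X has camera coordinates R X + t. Camera axes: x right, y down, z forward; pixel columns grow to the right and rows downward; lengths in m; the calibration is good to about 2 mm. A picture is of the moment at which its call begins. There is no depth.
- robot.close_job(): hands the job in, once; it reports no verdict.
Trained networks look in a picture, given as the dict that the camera call returned (one of the last four; its "shot" number tells which), for a name from the list of things; names that differ only in an ending like _2 or _b are one class to them, and where a whole thing is asked for, a point or a joint stands for the part that bears it (a point fixed in the world has none). Each returns a list of dicts, best first, with "score" (0 to 1); they miss things now and then, are a little off and sometimes report something else, mostly with a low value. They report only what shows in the picture. A call takes as long as a camera call. They do not tell look-alikes from the thing itself.
- spotter.trace(picture, thing): "mask" (384x512 bool, what is visible of it) and "point" ([column, row] in pixels, amid what is visible of it).
- spotter.pinpoint(picture, thing): "point" ([column, row] in pixels: a listed point, or the origin of a listed thing).
The state is a dict: "clock": time; "qpos": joint angles; "joint_velocities": joint speeds; "tau": joint torques, N m; "tool_pos": TCP position; "tool_rot": TCP orientation; "force": force on the tool from outside, world axes, zero at the start; "ft_torque": the same for the moment, N m; "gripper_width": opening from 0.0 (shut) to 1.0 (fully open).
Only numpy, scipy, OpenCV 4.12 (cv2) and the standard library are available. Lean on these libraries where they do the work, as an engineer would, in place of code of your own. Each camera call takes 0.05 s, during which the arm holds its last target.

### The job

Make up the cross-slide (Oldham) coupling on the pump's upright shaft: put the cream plastic centre disc on the hub that is already on the pump, and the loose aluminium hub, slot down, on the disc. Each slot must be fully home over the tongue below it, faces touching, and all three parts must sit in line on the shaft's axis, with the loose hub not more than a few millimetres to one side. Let go of everything and leave the other things on the bench where they are.

Things in the scene. Friction and masses are not known exactly. Their poses are not given: they have to be found in the camera images.
- hub_face (a point): centre of the flat top face (92 mm above the bench) of the aluminium hub, 51 mm across, on the shaft of the fixed green-grey pump (116x104 mm foot, yellow port caps). z up. On the face, along its x: a tongue 12 mm wide, 48 long, 8 high, top edges chamfered 2 mm. Hub and point turn about z with the shaft against a light drag (0.06 N m).
- centre_disc: cream plastic disc, upright, 52 mm across, body 22 mm high; origin: centre of underside, z up. Below, along x: open slot 14 mm wide (mouth 17), 9 deep. On top, along y: tongue 12 wide, 45.5 long, 8 high, chamfered 2 mm. Flats to grip at y = +23 and -23 mm. Seated: origin at hub_face, its x along hub_face's x, either way round.
- top_hub: loose aluminium hub, upright, 52 mm across, body 24 mm high, above it a 38 mm clamp collar up to 35 mm with bore and dark saw cut along +x; origin: centre of underside, z up. Below, along x: open slot 14 mm wide (mouth 17), 9 deep. Flats to grip at y = +23 and -23 mm. Seated: origin 22 mm above the disc's, its x along the disc's y, either way round.
- gear: grey steel spur gear, 67 mm across, 24 mm high; a bystander, leave it alone. Origin at the centre of its underside.
- bearing: ball bearing, 62 mm across, 16 mm high; a bystander, leave it alone. Origin at the centre of its underside.
- tee_fitting: rusty pipe tee, 53x80x32 mm; a bystander, leave it alone. Origin at the centre of its underside.
- tape_roll: roll of black tape, 64 mm across, 18 mm high; a bystander, leave it alone. Origin at the centre of its underside.
- file: flat file with a wooden handle, 290 mm long, 27 mm high; a bystander, leave it alone. Origin at the centre of its underside.
- wrench_a: double-ended spanner, 187 mm long, 6 mm thick; a bystander, leave it alone. Origin at the centre of its underside.
Things that resemble listed ones, but are neither listed nor needed, are in the scene too. Leave any turquoise look-alike of the top_hub alone.

How it is judged:
At the end, for the whole second after the job is handed in: Disc on the pump's hub and loose hub on the disc, each slot over its tongue (axes within 0.12 rad) with its face within 2.5 mm of the face below; both upright (0.06 rad), at rest, and within 6 mm of the shaft's axis seen from above (z of centre_disc in the frame of hub_face between -0.002 and 0.0025 m and horizontal distance between each of centre_disc, top_hub and hub_face below 0.006 m and angle between the x axis of centre_disc and the x axis of hub_face, either way round below 0.12 rad and angle between each of centre_disc, top_hub's own z axis and vertical below 0.06 rad and z of top_hub in the frame of centre_disc between 0.02 and 0.0245 m and angle between the x axis of top_hub and the y axis of centre_disc, either way round below 0.12 rad and linear speed of each of centre_disc, top_hub below 0.01 m/s); the robot touches nothing.
It fails at once if a bystander (pipe tee, file or spanner) is pushed more than 30 mm from its place (distance of any of tee_fitting, file, wrench_a from where it was at the start of the episode above 0.03 m).
It also fails if it takes over 54 s, if anything falls off the work surface, if the arm or the gripper's body presses on something with over 40 N, if the wrist force passes 120 N, or if a joint passes its speed limit or range.

## Working session

There is one attempt and no reset: what is moved stays moved. The work goes in short steps, Python scripts to look and compute and a tool call to move; the robot and the scene stay as the last step left them, time stands still between calls to the robot, and variables do not carry over. Pictures are saved under pics/ and viewed, and the job is handed in when it is done.

Besides the shell and the picture viewer there is one more tool, called in YAML: its name, and indented under it one key for each argument. play_rows: Moves the arm, as the interface text tells. Its arguments: {"type":"object","properties":{"targets":{"type":"array","items":{"type":"array","items":{"type":"array","items":{"type":"number"}}}},"gripper":{"type":"number"},"squeeze":{"type":"number"}},"required":["targets"]}

```bash
ls; mkdir -p pics; python3 - <<'E'
from bench import robot,cams,spotter
import cv2,pickle,numpy as np
print(robot.pinch_z); s=robot.sense(); print(s['clock'],s['tool_pos'],s['tool_rot'],s['gripper_width'],s['force'])
for n in ['side','top']:
    p=cams.read_camera(n); cv2.imwrite(f'pics/{n}0.png',p['img']); pickle.dump(p,open(f'{n}0.pkl','wb'))
    print(n,p['shot'],p['fx'],p['cx'],p['cy'],np.round(p['R'],4).tolist(),np.round(p['t'],4))
    for t in ['hub_face','centre_disc','top_hub','gear','bearing','tee_fitting','tape_roll','file','wrench_a']:
        print(t,'PP',[(np.round(d['point'],1).tolist(),round(d['score'],2)) for d in spotter.pinpoint(p,t)][:4],'TR',[(np.round(d['point']).tolist(),round(d['score'],2),int(d['mask'].sum())) for d in spotter.trace(p,t)][:4])
E
```

```text
pics
0.0187
0.0 [0.18967504 0.54199462 0.2300992 ] [[-1.10828124e-03 -9.43816174e-01  3.30469063e-01]
 [-2.08131785e-03  3.30470727e-01  9.43813947e-01]
 [-9.99997220e-01  3.58200130e-04 -2.33063596e-03]] 1.0025736595544603 [ 0.63356147  1.40495964 -0.09123538]
side 1 362.7635276698379 257.5794325697669 190.11329425706396 [[0.9365, -0.3496, -0.0268], [-0.1544, -0.3427, -0.9267], [0.3148, 0.872, -0.3749]] [-0.5167  0.1524  1.1784]
hub_face PP [([244.9, 184.4], 0.45)] TR [([247.0, 189.0], 0.56, 115)]
centre_disc PP [([235.6, 183.9], 0.56), ([241.2, 264.9], 0.21)] TR [([234.0, 186.0], 0.47, 74)]
top_hub PP [([297.2, 243.8], 0.78), ([265.1, 246.9], 0.73)] TR [([299.0, 235.0], 0.63, 229), ([268.0, 241.0], 0.58, 240)]
gear PP [([274.7, 185.2], 0.66)] TR []
bearing PP [([327.6, 236.5], 0.6)] TR [([329.0, 234.0], 0.59, 244)]
tee_fitting PP [([302.7, 279.4], 0.96), ([266.2, 246.0], 0.7)] TR [([305.0, 275.0], 0.67, 413)]
tape_roll PP [([226.0, 168.0], 0.65), ([301.7, 280.5], 0.22)] TR [([230.0, 169.0], 0.58, 96)]
file PP [([224.3, 170.0], 0.66), ([211.8, 211.3], 0.59)] TR [([208.0, 209.0], 0.7
[... 272 characters left out ...]
hub_face PP [([248.8, 197.9], 0.7)] TR [([247.0, 198.0], 0.6, 126)]
centre_disc PP [([193.3, 195.1], 0.49)] TR [([192.0, 193.0], 0.69, 165)]
top_hub PP [([327.0, 183.1], 0.71), ([343.2, 237.7], 0.68), ([324.3, 210.5], 0.54)] TR [([325.0, 209.0], 0.73, 157), ([328.0, 180.0], 0.66, 155)]
gear PP [([203.6, 148.0], 0.77)] TR [([204.0, 148.0], 0.79, 257)]
bearing PP [([327.0, 154.2], 0.55)] TR [([330.0, 153.0], 0.72, 246)]
tee_fitting PP [([377.6, 203.7], 0.7)] TR [([381.0, 202.0], 0.72, 244)]
tape_roll PP [([126.1, 191.3], 0.46)] TR [([123.0, 188.0], 0.61, 235)]
file PP [([233.2, 243.7], 0.62)] TR [([229.0, 241.0], 0.86, 473)]
wrench_a PP [([342.8, 241.6], 0.66)] TR [([357.0, 241.0], 0.65, 262)]
```

```bash
python3 - <<'E'
import cv2
a=cv2.imread('pics/top0.png')[120:270,100:400]; cv2.imwrite('pics/top0z.png',cv2.resize(a,(800,400),interpolation=cv2.INTER_CUBIC))
a=cv2.imread('pics/side0.png')[140:310,180:350]; cv2.imwrite('pics/side0z.png',cv2.resize(a,(600,600),interpolation=cv2.INTER_CUBIC))
E
```

```text
(no output)
```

View pics/top0.png

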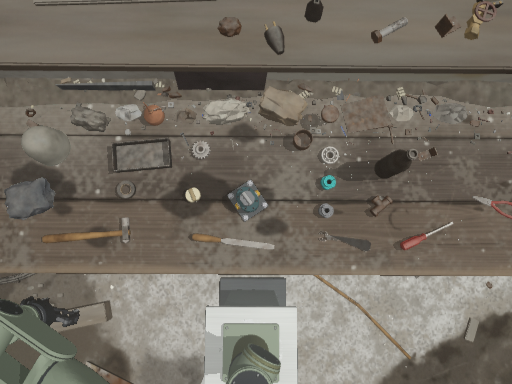

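```bash
sleep 0.5
```

```text
(no output)
```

View pics/side0.png

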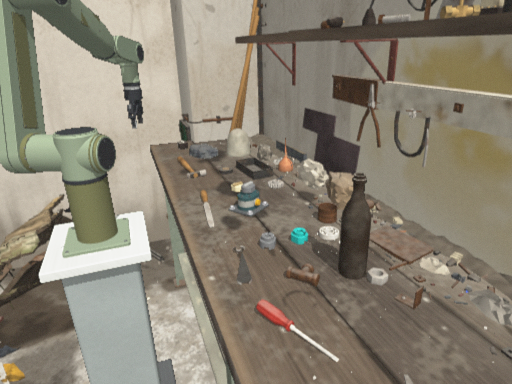

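View pics/top0z.png

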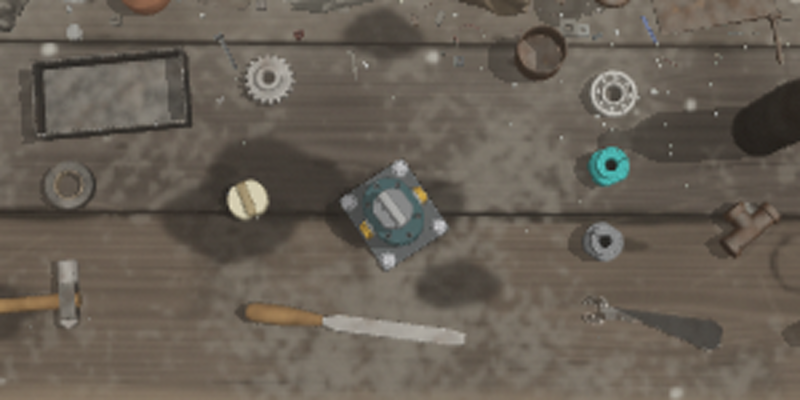

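View pics/side0z.png

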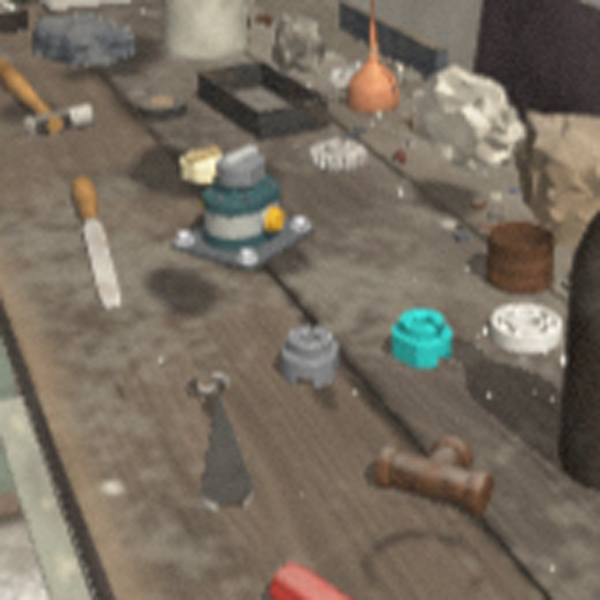

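```bash
cat > h.py <<'E'
import numpy as np,cv2
def ray(p,uv):
    R=np.array(p['R']);t=np.array(p['t']);d=R.T@np.array([(uv[0]-p['cx'])/p['fx'],(uv[1]-p['cy'])/p['fy'],1]);return -R.T@t,d
def onz(p,uv,z):
    o,d=ray(p,uv);return o+d*(z-o[2])/d[2]
def proj(p,X):
    c=np.atleast_2d(X)@np.array(p['R']).T+np.array(p['t']);return np.c_[c[:,0]/c[:,2]*p['fx']+p['cx'],c[:,1]/c[:,2]*p['fy']+p['cy']]
def tri(ps):
    A=np.zeros((3,3));b=np.zeros(3)
    for p,uv in ps:
        o,d=ray(p,uv);d=d/np.linalg.norm(d);M=np.eye(3)-np.outer(d,d);A+=M;b+=M@o
    return np.linalg.solve(A,b)
def crop(p,uv,h,k,name,lines=[]):
    u,v=int(uv[0]),int(uv[1]);a=p['img'][v-h:v+h,u-h:u+h]
    a=cv2.resize(a,None,fx=k,fy=k,interpolation=cv2.INTER_CUBIC)
    for L,col in lines:
        q=((proj(p,L)-[u-h,v-h]+.5)*k).astype(int);cv2.polylines(a,[q.reshape(-1,1,2)],False,col,1)
    cv2.imwrite(name,a);return a
E
python3 - <<'E'
from h import *;import pickle
T=pickle.load(open('top0.pkl','rb'));S=pickle.load(open('side0.pkl','rb'))
print('hubface',onz(T,(248.8,197.9),.092),onz(S,(244.9,184.4),.092),tri([(T,(248.8,197.9)),(S,(244.9,184.4))]))
print('disc o',onz(T,(193.3,195.1),0),onz(S,(235.6,183.9),0),onz(T,(193,194.5),.03))
print('hub o',onz(T,(324.3,210.5),0),onz(S,(265.1,246.9),0))
for n,uv in [('gear',(203.6,148)),('tee',(377.6,203.7)),('file',(233.2,243.7)),('wr',(342.8,241.6))]: print(n,onz(T,uv,0))
a=[crop(T,uv,20,16,f'pics/c{i}.png') for i,uv in enumerate([(249,198),(193,195),(325,210)])]
b=[crop(S,uv,20,16,f'pics/d{i}.png') for i,uv in enumerate([(248,187),(236,187),(267,241)])]
g=np.vstack([np.hstack(a),np.hstack(b)]);cv2.imwrite('pics/grid0.png',cv2.resize(g,(798,532),interpolation=cv2.INTER_AREA))
E
```

```text
hubface [0.52395209 0.01105201 0.092     ] [0.51427274 0.02537586 0.092     ] [0.51712203 0.01275089 0.09693877]
disc o [0.54137188 0.21249202 0.        ] [0.55167625 0.27588585 0.        ] [0.54048851 0.2088965  0.03      ]
hub o [ 0.48903285 -0.25858057  0.        ] [ 0.47554105 -0.2689714   0.        ]
gear [0.71455313 0.179385   0.        ]
tee [ 0.51475302 -0.45071378  0.        ]
file [0.36911263 0.06650352 0.        ]
wr [ 0.37895873 -0.32271548  0.        ]
```

View pics/grid0.png

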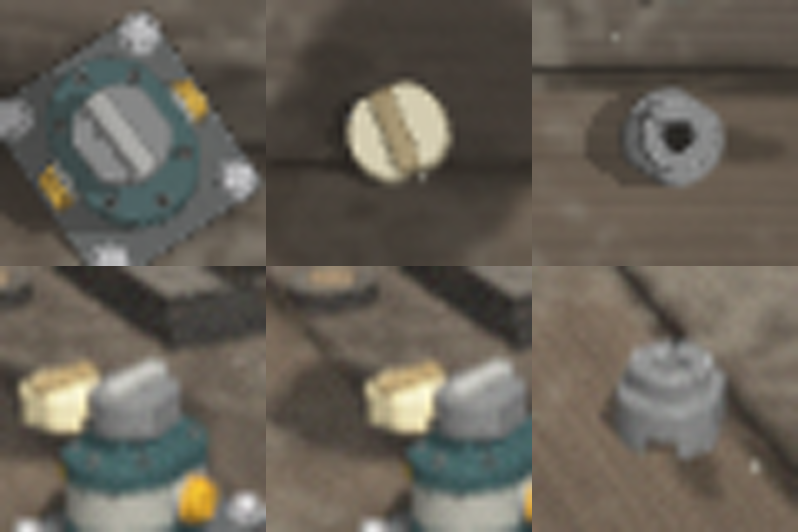

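```bash
cat > fit.py <<'E'
from h import *
from scipy.optimize import minimize
def circ(r,z,flat=None,n=72):
    a=np.linspace(0,2*np.pi,n,endpoint=False);P=np.c_[r*np.cos(a),r*np.sin(a),0*a+z]
    if flat: P[:,1]=np.clip(P[:,1],-flat,flat)
    return P
def box(lx,ly,z): return np.array([[lx,ly,z],[-lx,ly,z],[-lx,-ly,z],[lx,-ly,z]])/[2,2,1]
def hubface(): # origin at face
    return [np.r_[circ(.0255,-.02),circ(.0255,0)],circ(.0255,0),np.r_[box(.048,.012,0),box(.048,.012,.006)],box(.046,.008,.008)]
def disc(): return [np.r_[circ(.026,0,.023),circ(.026,.022,.023)],circ(.026,.022,.023),np.r_[box(.012,.0455,.022),box(.012,.0455,.028)],box(.008,.0435,.030)]
def hub():
    return [np.r_[circ(.026,0,.023),circ(.026,.024,.023)],circ(.026,.024,.023),np.r_[circ(.019,.024),circ(.019,.035)],circ(.019,.035),circ(.0075,.035),np.array([[.005,.001,.035],[.019,.001,.035],[.019,-.001,.035],[.005,-.001,.035]]),np.r_[box(.002,.014,0),box(.002,.014,.009)]+[.025,0,0],np.r_[box(.002,.014,0),box(.002,.014,.009)]-[.025,0,0]]
K=6
def labels(p,model,pose,z0,win,vis):
    u0,v0,w,h=win;c,s=np.cos(pose[2]),np.sin(pose[2]);Rz=np.array([[c,-s,0],[s,c,0],[0,0,1]])
    out=[];full=np.zeros((h*K,w*K),np.uint8)
    for i,P in enumerate(model):
        if vis and i in vis:
            n=P.mean(0)*[1,1,0]@Rz.T; cam=-np.array(p['R']).T@p['t']-np.array([pose[0],pose[1],z0])
            if n@cam<0.3*np.linalg.norm(n)*np.linalg.norm(cam[:2]): continue
        q=proj(p,P@Rz.T+[pose[0],pose[1],z0]);q=(q-[u0,v0]+.5)*K
        hull=cv2.convexHull(q.astype(np.float32)).reshape(-1,2)
        cv2.fillConvexPoly(full,np.round(hull*16-8).astype(np.int32),i+1,shift=4)
    return full
def resid(p,model,pose,z0,win,vis,ret=False):
    u0,v0,w,h=win;L=labels(p,model,pose,z0,win,vis);n=len(model)+1
    A=np.stack([cv2.resize((L==i).astype(np.float32),(w,h),interpolation=cv2.INTER_AREA).ravel() for i in range(n)],1)
    Y=p['img'][v0:v0+h,u0:u0+w].reshape(-1,3).astype(float)
    m=A[:,0]<.999
    m=cv2.dilate(m.reshape(h,w).astype(np.uint8),np.ones((5,5))).ravel()>0
    A2=A[m];C=np.linalg.solve(A2.T@A2+1e-2*np.eye(n),A2.T@Y[m]);r=((A2@C-Y[m])**2).mean()
    return (r,(A@C).reshape(h,w,3)) if ret else r
def fit(p,model,xy,z0,vis=None,ths=None,half=14):
    uv=proj(p,np.array([xy[0],xy[1],z0+.015]))[0];win=(int(uv[0])-half,int(uv[1])-half,2*half,2*half)
    if ths is None: ths=np.arange(0,np.pi,np.pi/12)
    best=[]
    for th in ths:
        f=lambda q:resid(p,model,[q[0]/100,q[1]/100,q[2]],z0,win,vis)
        r=minimize(f,[xy[0]*100,xy[1]*100,th],method='Nelder-Mead',options=dict(initial_simplex=np.array([[xy[0]*100,xy[1]*100,th]]*4)+np.array([[0,0,0],[.5,0,0],[0,.5,0],[0,0,.15]]),maxiter=150,xatol=.003,fatol=.01))
        best.append((r.fun,r.x[0]/100,r.x[1]/100,r.x[2]))
    best.sort();return best,win
E
cat > f0.py <<'E'
from fit import *;import pickle
T=pickle.load(open('top0.pkl','rb'));S=pickle.load(open('side0.pkl','rb'))
rows=[]
for nm,m,xy,z0,vis,ths in [('hubface',hubface(),(.522,.0115),.092,None,None),('disc',disc(),(.5405,.2105),0,None,None),('hub',hub(),(.487,-.2585),0,(6,7),np.arange(0,2*np.pi,np.pi/8))]:
    for c,p in [('T',T),('S',S)]:
        b,w=fit(p,m,xy,z0,vis,ths)
        print(nm,c,[(round(x[0],1),np.round(x[1:3],4).tolist(),round(np.degrees(x[3])%360,1)) for x in b[:4]])
        r,im=resid(p,m,b[0][1:],z0,w,vis,True);u,v,W,H=w
        rows.append(np.hstack([cv2.resize(np.clip(k,0,255).astype(np.uint8),(190,190),interpolation=cv2.INTER_NEAREST) for k in (p['img'][v:v+H,u:u+W],im)]))
cv2.imwrite('pics/fit0.png',np.vstack([np.hstack(rows[i:i+2]) for i in (0,2,4)]))
E
python3 f0.py
```

```text
hubface T [(np.float64(193.3), [0.5247, 0.0174], np.float64(36.6)), (np.float64(193.9), [0.5247, 0.0174], np.float64(38.4)), (np.float64(195.0), [0.5249, 0.0174], np.float64(37.1)), (np.float64(195.3), [0.525, 0.0174], np.float64(36.7))]
hubface S [(np.float64(531.4), [0.5299, 0.0193], np.float64(55.1)), (np.float64(532.7), [0.5302, 0.02], np.float64(57.3)), (np.float64(540.3), [0.5303, 0.0205], np.float64(43.2)), (np.float64(543.9), [0.5302, 0.0202], np.float64(41.0))]
disc T [(np.float64(131.1), [0.5421, 0.2131], np.float64(113.0)), (np.float64(132.3), [0.5423, 0.2131], np.float64(113.8)), (np.float64(132.8), [0.5421, 0.2131], np.float64(113.5)), (np.float64(133.0), [0.5422, 0.213], np.float64(113.6))]
disc S [(np.float64(865.0), [0.54, 0.2208], np.float64(73.3)), (np.float64(885.4), [0.5394, 0.2189], np.float64(73.3)), (np.float64(921.1), [0.5408, 0.2184], np.float64(117.5)), (np.float64(922.4), [0.5402, 0.2163], np.float64(106.4))]
hub T [(np.float64(131.4), [0.489, -0.2606], np.float64(57.6)), (np.float64(133.4), [0.489, -0.2606], np.float64(58.2)), (np.float64(145.4), [0.4888, -0.2606], np.float64(247.2)), (np.float64(145.6), [0.489, -0.2611], np.float64(242.7))]
hub S [(np.float64(220.6), [0.486, -0.2618], np.float64(61.0)), (np.float64(220.8), [0.4859, -0.2619], np.float64(60.9)), (np.float64(221.6), [0.4858, -0.2622], np.float64(60.3)), (np.float64(221.7), [0.4862, -0.2622], np.float64(60.2))]
```

View pics/fit0.png

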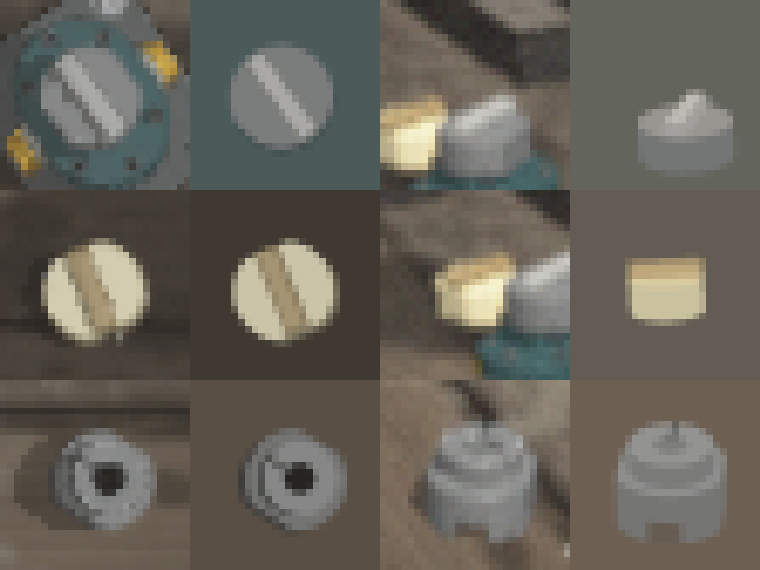

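```bash
python3 - <<'E'
from fit import *;import pickle
T=pickle.load(open('top0.pkl','rb'));S=pickle.load(open('side0.pkl','rb'))
out=[]
for nm,m,q,z0 in [('hubface',hubface(),(.5247,.0174,np.radians(37)),.092),('disc',disc(),(.5421,.2131,np.radians(113.3)),0),('hub',hub(),(.489,-.2606,np.radians(58)),0)]:
    c,s=np.cos(q[2]),np.sin(q[2]);Rz=np.array([[c,-s,0],[s,c,0],[0,0,1]]);o=np.array([q[0],q[1],z0])
    for p in (T,S):
        L=[]
        for i,P in enumerate(m):
            if i==5 or (p is T and i>5): continue
            W=P@Rz.T+o
            pts=proj(p,W).astype(np.float32);h=cv2.convexHull(pts,returnPoints=False).ravel();L.append((np.r_[W[h],W[h[:1]]],[(0,0,255),(0,255,0),(255,0,0),(255,0,255),(0,255,255)][i%5]))
        uv=proj(p,o+[0,0,.015])[0]
        out.append(crop(p,uv,12,16,'pics/x.png',L))
g=np.vstack([np.hstack(out[i::2]) for i in (0,1)]);g=cv2.resize(g,(798,532));cv2.imwrite('pics/ov0.png',g)
E
```

```text
(no output)
```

View pics/ov0.png

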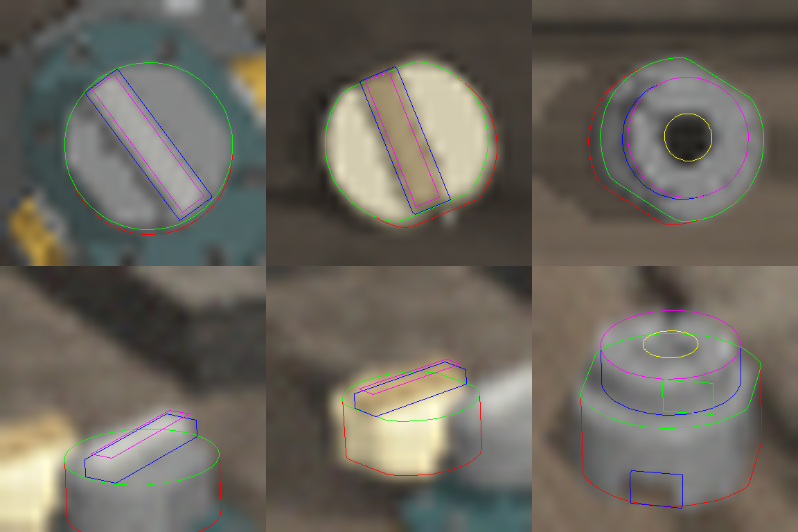

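play_rows:
  targets:
    - [[35.2,-32.9,-13,0,0,-0.827],[35.2,-32.9,-13,0,0,-0.827],[35.2,-32.9,-13,0,0,-0.827],[35.2,-32.9,-13,0,0,-0.827],[35.2,-32.9,-13,0,0,-0.827],[35.2,-32.9,-13,0,0,-0.827],[35.2,-32.9,-13,0,0,-0.827],[35.2,-32.9,-13,0,0,-0.827],[35.2,-32.9,-13,0,0,-0.827],[35.2,-32.9,-13,0,0,-0.827],[35.2,-32.9,-13,0,0,-0.827],[35.2,-32.9,-13,0,0,-0.827],[35.2,-32.9,-13,0,0,-0.827],[35.2,-32.9,-13,0,0,-0.827],[35.2,-32.9,-13,0,0,-0.827],[35.2,-32.9,-13,0,0,-0.827],[35.2,-32.9,-13,0,0,-0.827],[35.2,-32.9,-13,0,0,-0.827]]
  gripper: 8.54
  squeeze: 40

```text
clock: 3.4
tool_pos: [0.5414, 0.215, 0.1018]
tool_rot: [[0.001, -0.398, 0.917], [0.0, 0.917, 0.398], [-1.0, -0.0, 0.001]]
force: [0.6, 0.2, -0.1]
gripper_width: 1.001
```

```bash
cat > snap.py <<'E'
import sys,cv2,pickle,numpy as np
from bench import robot,cams
from h import *
n=sys.argv[1];X=np.array(eval(sys.argv[2]))
s=robot.sense();z=s['tool_rot'][:,2];print(round(s['clock'],2),np.round(s['tool_pos'],4),'jaw',round(np.degrees(np.arctan2(z[1],z[0])),2),'xdir',np.round(s['tool_rot'][:,0],4),np.round(s['force'],1),np.round(s['ft_torque'],2),round(float(s['gripper_width'])*85.4,1))
o=[]
for c in sys.argv[3].split(','):
    p=cams.read_camera(c);pickle.dump(p,open(f'{c}_{n}.pkl','wb'));uv=proj(p,X)[0]
    o.append(cv2.resize(crop(p,uv,24,8,'pics/x.png'),(390,390)))
cv2.imwrite(f'pics/{n}.png',np.hstack(o))
E
python3 snap.py a1 "[.542,.213,.07]" side,top
```

```text
3.4 [0.5414 0.215  0.1018] jaw 23.45 xdir [ 6.e-04  2.e-04 -1.e+00] [ 0.6  0.2 -0.1] [-0.    0.02 -0.02] 85.5
```

View pics/a1.png

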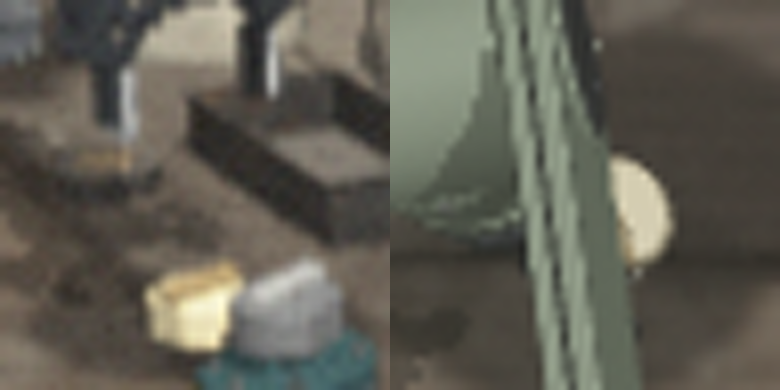

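play_rows:
  targets:
    - [[0,-0.2,-4,0,0,0],[0,-0.2,-7,0,0,0],[0,-0.2,-9,0,0,0],[0,-0.2,-9.8,0,0,0],[0,-0.2,-9.8,0,0,0],[0,-0.2,-9.8,0,0,0]]

```text
clock: 4.0
tool_pos: [0.5424, 0.2121, 0.0038]
tool_rot: [[0.001, -0.396, 0.918], [0.0, 0.918, 0.396], [-1.0, -0.0, 0.001]]
force: [0.8, -0.6, 0.5]
gripper_width: 0.999
```

play_rows:
  targets:
    - [[0,0,0,0,0,0],[0,0,0,0,0,0],[0,0,0,0,0,0],[0,0,0,0,0,0],[0,0,0,0,0,0],[0,0,0,0,0,0],[0,0,0,0,0,0],[0,0,0,0,0,0],[0,0,0,0,0,0],[0,0,0,0,0,0]]
  gripper: 3.5
  squeeze: 40

```text
clock: 4.83
tool_pos: [0.5434, 0.212, 0.005]
tool_rot: [[0.003, -0.396, 0.918], [0.001, 0.918, 0.396], [-1.0, -0.0, 0.003]]
force: [-1.1, -0.1, 6.8]
gripper_width: 0.527
```

```bash
python3 snap.py a2 "[.542,.213,.03]" side,top
```

```text
4.83 [0.5434 0.212  0.005 ] jaw 23.32 xdir [ 2.8e-03  7.0e-04 -1.0e+00] [-1.1 -0.1  6.8] [-0.04  0.19  0.05] 45.0
```

View pics/a2.png

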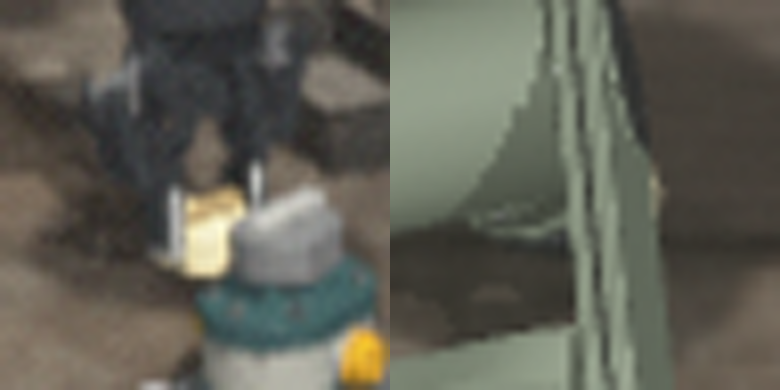

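play_rows:
  targets:
    - [[0,0,4,0,0,0],[0,0,8,0,0,0],[0,0,12,0,0,0],[0,0,15.5,0,0,0],[-0.3,-3,15.5,0,0,-0.2],[-1,-7,15.5,0,0,-0.4],[-1.5,-11,15.5,0,0,-0.6],[-1.9,-15,15.5,0,0,-0.8],[-1.9,-19.5,15.5,0,0,-1],[-1.9,-19.5,15.5,0,0,-1.2],[-1.9,-19.5,15.5,0,0,-1.327],[-1.9,-19.5,15.5,0,0,-1.327],[-1.9,-19.5,15.5,0,0,-1.327],[-1.9,-19.5,15.5,0,0,-1.327],[-1.9,-19.5,15.5,0,0,-1.327],[-1.9,-19.5,15.5,0,0,-1.327]]

```text
clock: 6.27
tool_pos: [0.5227, 0.0166, 0.158]
tool_rot: [[-0.0, 0.796, 0.605], [0.0, 0.605, -0.796], [-1.0, -0.0, -0.0]]
force: [-0.0, -0.3, -1.9]
gripper_width: 0.527
```

```bash
python3 snap.py a3 "[.524,.017,.12]" side,top
```

```text
6.27 [0.5227 0.0166 0.158 ] jaw -52.79 xdir [-5.e-04  1.e-04 -1.e+00] [-0.  -0.3 -1.9] [-0.01  0.01  0.06] 45.0
```

View pics/a3.png

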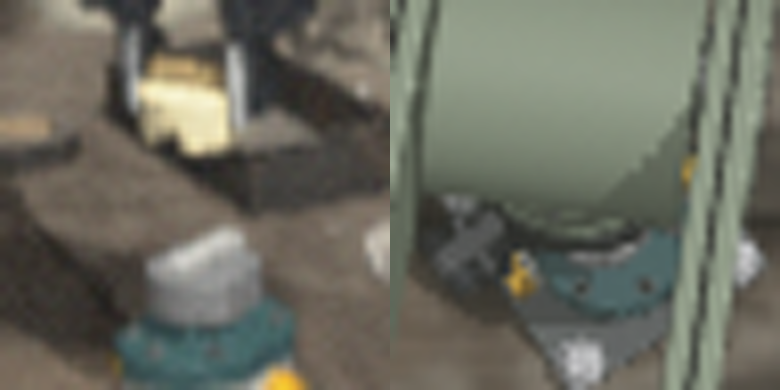

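```bash
cat > ov.py <<'E'
from fit import *;import pickle,sys
def ov(p,items,at,name,h=22,k=24):
    L=[]
    for m,q,z0 in items:
        c,s=np.cos(q[2]),np.sin(q[2]);Rz=np.array([[c,-s,0],[s,c,0],[0,0,1]]);o=np.array([q[0],q[1],z0])
        for i,P in enumerate(m):
            if i==5 and len(m)>4: continue
            W=P@Rz.T+o;hh=cv2.convexHull(proj(p,W).astype(np.float32),returnPoints=False).ravel()
            L.append((np.r_[W[hh],W[hh[:1]]],[(0,0,255),(0,255,0),(255,0,0),(255,0,255),(0,255,255)][i%5]))
    a=crop(p,proj(p,np.array(at))[0],h,k,'pics/x.png',L)
    cv2.imwrite(name,cv2.resize(a,(600,600)))
E
python3 - <<'E'
from ov import *
S=pickle.load(open('side_a3.pkl','rb'))
sl=[np.r_[box(.002,.014,0),box(.002,.014,.009)]-[.025,0,0]]
r=np.radians
ov(S,[(hubface(),(.5247,.0174,r(37.3)),.092),(disc()+sl,(.5239,.0175,r(37.2)),.153)],(.524,.017,.12),'pics/ov3.png')
E
```

```text
(no output)
```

View pics/ov3.png

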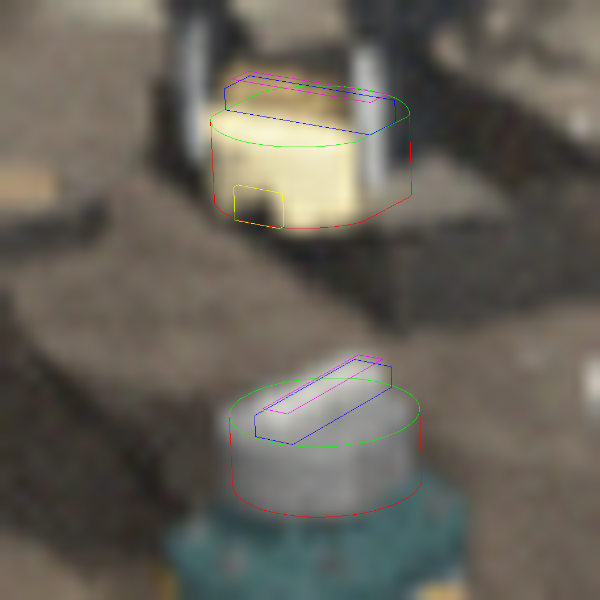

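play_rows:
  targets:
    - [[0.1,0,-2.5,0,0,0],[0.1,0,-4,0,0,0],[0.1,0,-5,0,0,0],[0.1,0,-5,0,0,0],[0.1,0,-5,0,0,0]]

```text
clock: 6.78
tool_pos: [0.5236, 0.0168, 0.1079]
tool_rot: [[-0.001, 0.795, 0.606], [0.0, 0.606, -0.795], [-1.0, -0.001, -0.001]]
force: [-0.5, 0.0, -0.9]
gripper_width: 0.522
```

```bash
python3 snap.py a4 "[.524,.017,.12]" side; python3 - <<'E'
from ov import *
S=pickle.load(open('side_a4.pkl','rb'))
ov(S,[],(.524,.017,.12),'pics/ov4.png',16,24)
E
```

```text
6.78 [0.5236 0.0168 0.1079] jaw -52.67 xdir [-1.3e-03  2.0e-04 -1.0e+00] [-0.5  0.  -0.9] [ 0.01  0.04 -0.04] 44.6
```

View pics/ov4.png

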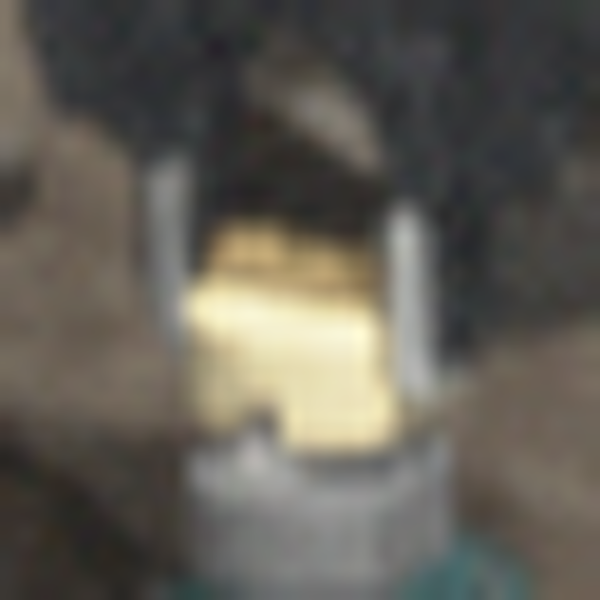

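play_rows:
  targets:
    - [[0,0,-0.3,0,0,0],[0,0,-0.5,0,0,0],[0,0,-0.7,0,0,0],[0,0,-0.8,0,0,0],[0,0,-0.8,0,0,0]]

```text
clock: 7.25
tool_pos: [0.5239, 0.0167, 0.1002]
tool_rot: [[-0.0, 0.796, 0.606], [0.0, 0.606, -0.796], [-1.0, -0.0, -0.0]]
force: [-0.4, 0.9, -0.7]
gripper_width: 0.528
```

play_rows:
  targets:
    - [[0,0,-0.1,0,0,0],[0,0,-0.2,0,0,0],[0,0,-0.3,0,0,0],[0,0,-0.4,0,0,0],[0,0,-0.4,0,0,0]]

```text
clock: 7.67
tool_pos: [0.5241, 0.0167, 0.097]
tool_rot: [[-0.0, 0.796, 0.606], [-0.0, 0.606, -0.796], [-1.0, -0.0, 0.0]]
force: [-2.5, 0.7, 4.0]
gripper_width: 0.526
```

play_rows:
  targets:
    - [[0,0,0,0,0,0],[0,0,0,0,0,0],[0,0,0,0,0,0],[0,0,0,0,0,0],[0,0,0,0,0,0],[0,0,0,0,0,0],[0,0,3,0,0,0],[0,0,7,0,0,0],[0,0,11,0,0,0],[-1,-5,11,0,0,0],[-2,-10,10,0,0,0],[-3,-14,8,0,0,0],[-3.5,-18,6,0,0,0.1],[-3.5,-22,4,0,0,0.2],[-3.5,-26,2,0,0,0.36],[-3.5,-27.7,1,0,0,0.36],[-3.5,-27.7,1,0,0,0.36],[-3.5,-27.7,1,0,0,0.36],[-3.5,-27.7,1,0,0,0.36]]
  gripper: 8.54

```text
clock: 9.25
tool_pos: [0.4887, -0.26, 0.1059]
tool_rot: [[-0.001, 0.533, 0.846], [0.002, 0.846, -0.533], [-1.0, 0.001, -0.002]]
force: [-0.4, 0.4, -0.4]
gripper_width: 1.0
```

```bash
python3 snap.py a5 "[.524,.017,.12]" side,top; python3 - <<'E'
from ov import *
T=pickle.load(open('top_a5.pkl','rb'));S=pickle.load(open('side_a5.pkl','rb'))
b,w=fit(T,disc(),(.5247,.0174),.092,None,np.radians([20,40,60,120]))
for x in b: print(np.round(x[:3],4),np.degrees(x[3]))
q=b[0][1:]
ov(T,[(disc(),q,.092)],(.524,.017,.12),'pics/o5t.png',14,24)
ov(S,[(disc(),q,.092)],(.524,.017,.12),'pics/o5s.png',14,24)
cv2.imwrite('pics/o5.png',cv2.resize(np.hstack([cv2.imread('pics/o5t.png'),cv2.imread('pics/o5s.png')]),(800,400)))
E
```

```text
9.25 [ 0.4887 -0.26    0.1059] jaw -32.19 xdir [-8.0e-04  1.5e-03 -1.0e+00] [-0.4  0.4 -0.4] [ 0.   -0.03  0.04] 85.4
[3.094278e+02 5.274000e-01 1.880000e-02] 36.294524325315955
[3.134423e+02 5.274000e-01 1.870000e-02] 36.29240505880171
[3.149426e+02 5.275000e-01 1.890000e-02] 37.51977366217938
[6.854506e+02 5.288000e-01 1.890000e-02] 114.67932766613468
```

View pics/o5.png

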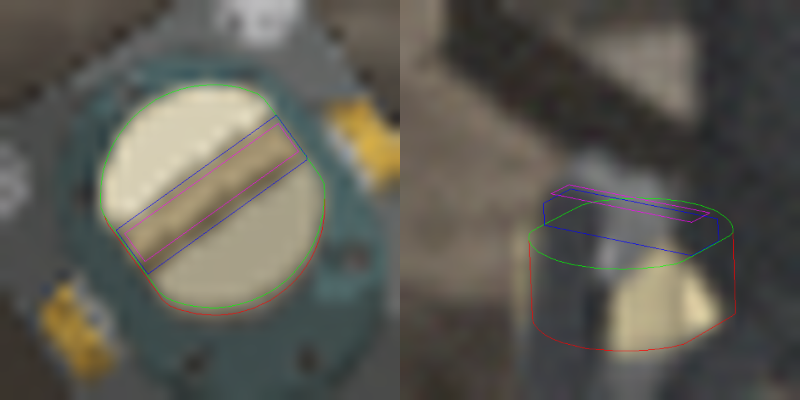

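View pics/a5.png

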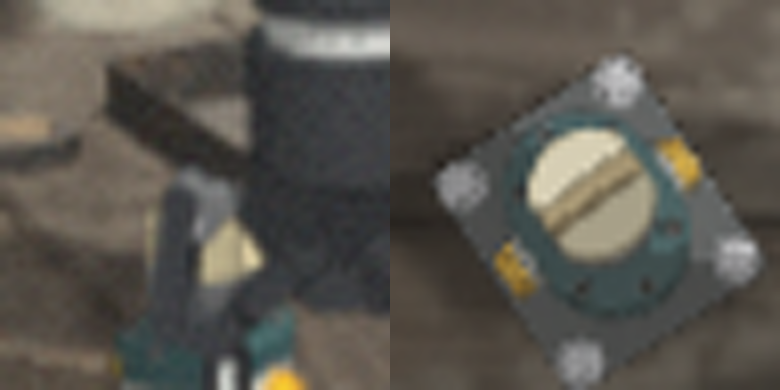

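play_rows:
  targets:
    - [[0,-0.1,-4,0,0,0],[0,-0.1,-7.5,0,0,0],[0,-0.1,-9.5,0,0,0],[0,-0.1,-10.1,0,0,0],[0,-0.1,-10.1,0,0,0],[0,-0.1,-10.1,0,0,0]]

```text
clock: 9.85
tool_pos: [0.4904, -0.261, 0.0068]
tool_rot: [[0.002, 0.53, 0.848], [-0.001, 0.848, -0.53], [-1.0, -0.0, 0.002]]
force: [0.3, 1.3, 1.2]
gripper_width: 1.001
```

play_rows:
  targets:
    - [[0,0,0,0,0,0],[0,0,0,0,0,0],[0,0,0,0,0,0],[0,0,0,0,0,0],[0,0,0,0,0,0],[0,0,0,0,0,0],[0,0,0,0,0,0],[0,0,0,0,0,0],[0,0,0,0,0,0],[0,0,0,0,0,0]]
  gripper: 3.5
  squeeze: 50

```text
clock: 10.68
tool_pos: [0.4902, -0.2621, 0.0071]
tool_rot: [[0.002, 0.531, 0.847], [-0.002, 0.847, -0.531], [-1.0, -0.0, 0.003]]
force: [-0.1, 0.2, 6.8]
gripper_width: 0.524
```

```bash
python3 snap.py a6 "[.489,-.26,.03]" side,top;python3 - <<'E'
from ov import *
S=pickle.load(open('side_a6.pkl','rb'))
crop(S,proj(S,[.525,.018,.11])[0],24,16,'pics/a6b.png')
E
```

```text
10.68 [ 0.4902 -0.2621  0.0071] jaw -32.1 xdir [ 0.0024 -0.0016 -1.    ] [-0.1  0.2  6.8] [0.16 0.12 0.03] 44.8
```

View pics/a6.png

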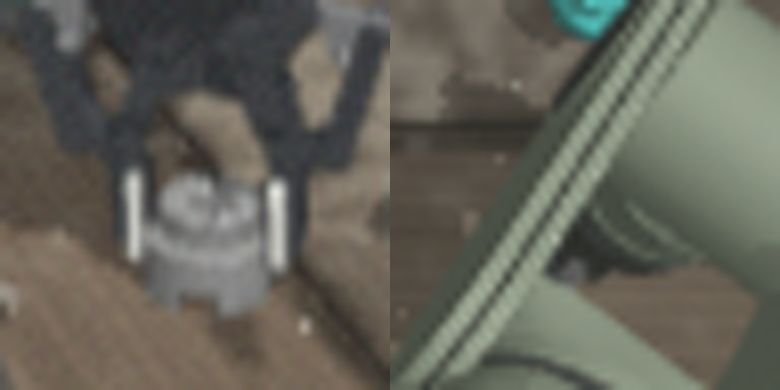

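View pics/a6b.png

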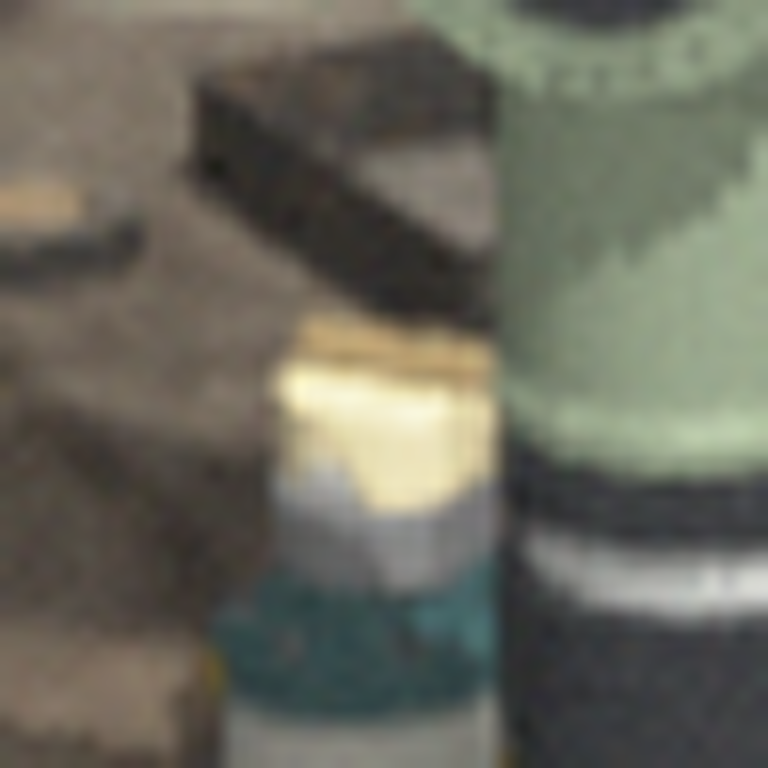

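play_rows:
  targets:
    - [[0,0,4,0,0,0],[0,0,8,0,0,0],[0,0,12,0,0,0.1],[0,0,16,0,0,0.2],[0.5,3,18,0,0,0.3],[1,7,18,0,0,0.4],[1.5,11,18,0,0,0.5],[2,15,18,0,0,0.6],[2.5,19,18,0,0,0.7],[3,23,18,0,0,0.8],[3.5,26,18,0,0,0.92],[3.5,28,18,0,0,1.04],[3.5,28,18,0,0,1.15],[3.5,28,18,0,0,1.208],[3.5,28,18,0,0,1.208],[3.5,28,18,0,0,1.208],[3.5,28,18,0,0,1.208]]

```text
clock: 12.2
tool_pos: [0.5239, 0.0185, 0.1852]
tool_rot: [[-0.0, -0.602, 0.798], [0.0, 0.798, 0.602], [-1.0, 0.0, -0.0]]
force: [-0.2, 0.0, -1.1]
gripper_width: 0.525
```

```bash
python3 snap.py a7 "[.524,.017,.15]" side; python3 - <<'E'
from ov import *
S=pickle.load(open('side_a7.pkl','rb'));r=np.radians
sl=[np.r_[box(.002,.014,0),box(.002,.014,.009)]-[.025,0,0]]
ov(S,[(hubface()[:2],(.5247,.0174,r(37.3)),.092),(disc()+sl,(.5247,.0174,r(37)),.092)],(.524,.017,.15),'pics/o7.png',24,24)
crop(S,proj(S,[.524,.017,.15])[0],24,12,'pics/a7b.png')
E
```

```text
12.2 [0.5239 0.0185 0.1852] jaw 37.02 xdir [-2.e-04  0.e+00 -1.e+00] [-0.2  0.  -1.1] [-0.01 -0.01  0.03] 44.8
```

View pics/o7.png

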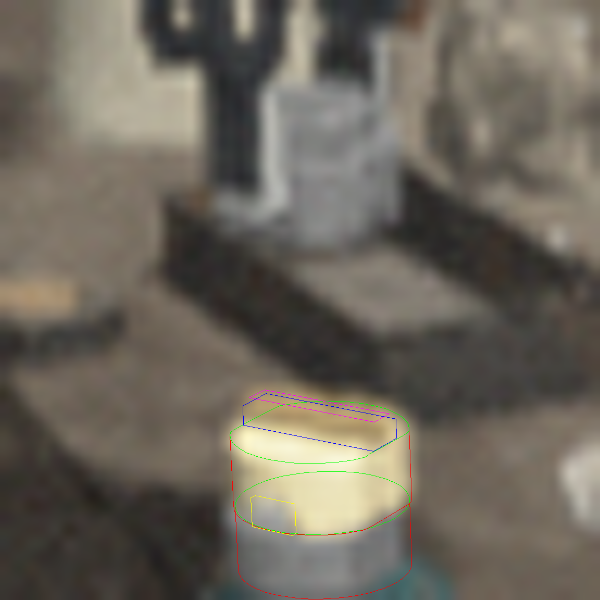

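View pics/a7b.png

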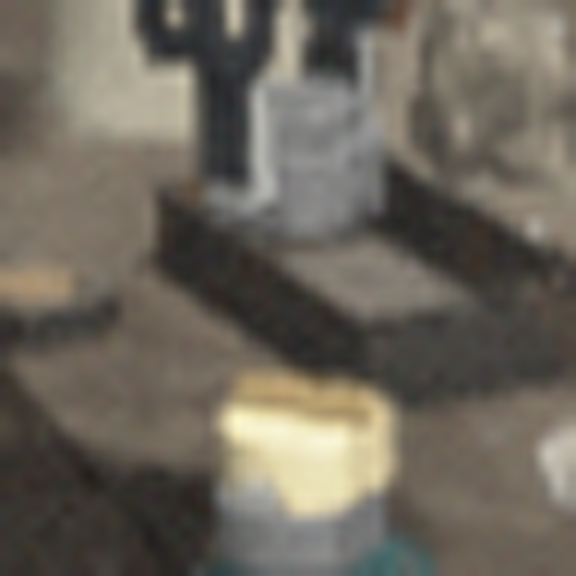

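play_rows:
  targets:
    - [[0.2,0,-2.5,0,0,0],[0.2,0,-4.3,0,0,0],[0.2,0,-5.2,0,0,0],[0.2,0,-5.2,0,0,0],[0.2,0,-5.2,0,0,0]]

```text
clock: 12.67
tool_pos: [0.5258, 0.0185, 0.133]
tool_rot: [[-0.001, -0.603, 0.798], [0.0, 0.798, 0.603], [-1.0, 0.001, -0.001]]
force: [0.1, 0.7, -0.7]
gripper_width: 0.527
```

```bash
python3 snap.py a8 "[.524,.017,.13]" side; python3 - <<'E'
from ov import *
S=pickle.load(open('side_a8.pkl','rb'))
crop(S,proj(S,[.524,.017,.13])[0],20,20,'pics/a8b.png')
E
```

```text
12.67 [0.5258 0.0185 0.133 ] jaw 37.08 xdir [-1.1e-03  2.0e-04 -1.0e+00] [ 0.1  0.7 -0.7] [-0.02  0.06  0.04] 45.0
```

View pics/a8b.png

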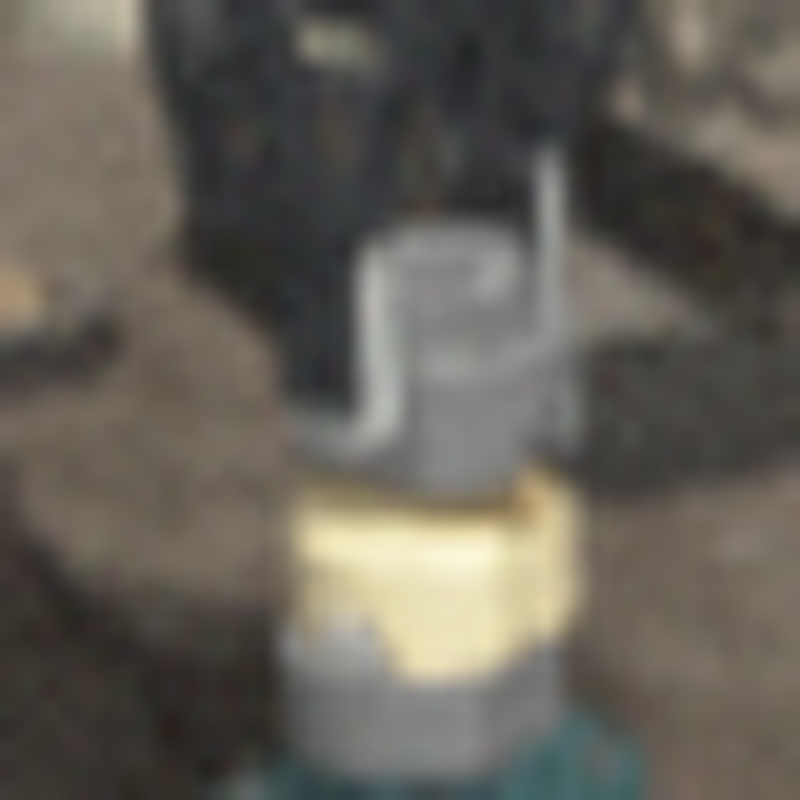

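play_rows:
  targets:
    - [[0,0,-0.2,0,0,0],[0,0,-0.4,0,0,0],[0,0,-0.5,0,0,0],[0,0,-0.6,0,0,0],[0,0,-0.7,0,0,0]]

```text
clock: 13.13
tool_pos: [0.5262, 0.0187, 0.1265]
tool_rot: [[0.0, -0.604, 0.797], [-0.0, 0.797, 0.604], [-1.0, -0.0, 0.0]]
force: [0.3, 0.5, 0.4]
gripper_width: 0.525
```

play_rows:
  targets:
    - [[0,0,-0.1,0,0,0],[0,0,-0.2,0,0,0],[0,0,-0.3,0,0,0],[0,0,-0.4,0,0,0],[0,0,-0.4,0,0,0]]

```text
clock: 13.55
tool_pos: [0.5264, 0.0184, 0.1258]
tool_rot: [[0.0, -0.604, 0.797], [-0.001, 0.797, 0.604], [-1.0, -0.001, -0.0]]
force: [-8.0, 0.2, 18.0]
gripper_width: 0.521
```

play_rows:
  targets:
    - [[0,0,0.3,0,0,0],[-0.13,-0.1,0.4,0,0,0],[-0.13,-0.1,0.2,0,0,0],[-0.13,-0.1,0.1,0,0,0],[-0.13,-0.1,0,0,0,0],[-0.13,-0.1,0,0,0,0]]

```text
clock: 14.05
tool_pos: [0.5241, 0.0178, 0.1213]
tool_rot: [[-0.002, -0.604, 0.797], [0.0, 0.797, 0.604], [-1.0, 0.001, -0.001]]
force: [0.0, -0.1, -1.0]
gripper_width: 0.525
```

play_rows:
  targets:
    - [[0,0,-0.05,0,0,0],[0,0,-0.1,0,0,0],[0,0,-0.15,0,0,0],[0,0,-0.15,0,0,0]]

```text
clock: 14.38
tool_pos: [0.5247, 0.0177, 0.1211]
tool_rot: [[-0.0, -0.604, 0.797], [-0.0, 0.797, 0.604], [-1.0, 0.0, -0.0]]
force: [-2.2, 0.2, 2.2]
gripper_width: 0.522
```

```bash
python3 snap.py a9 "[.524,.017,.13]" side; python3 - <<'E'
from ov import *
S=pickle.load(open('side_a9.pkl','rb'))
crop(S,proj(S,[.524,.017,.13])[0],20,20,'pics/a9b.png')
E
```

```text
14.38 [0.5247 0.0177 0.1211] jaw 37.13 xdir [-2.e-04 -0.e+00 -1.e+00] [-2.2  0.2  2.2] [0.08 0.32 0.03] 44.6
```

View pics/a9b.png

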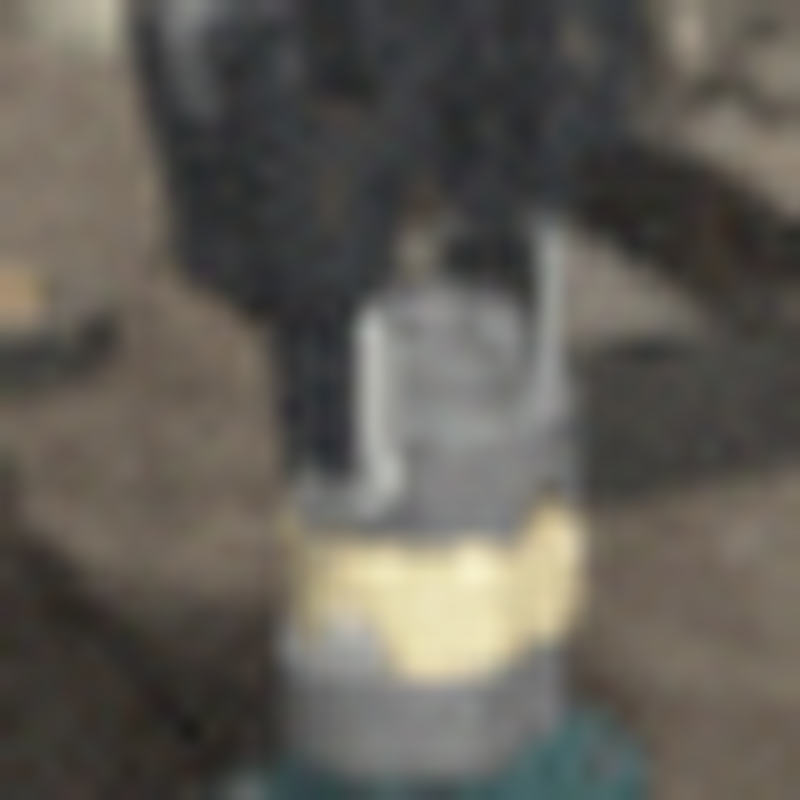

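play_rows:
  targets:
    - [[0,0,0,0,0,0],[0,0,0,0,0,0],[0,0,0,0,0,0],[0,0,0,0,0,0],[0,0,0,0,0,0],[0,0,0,0,0,0],[0,0,2,0,0,0],[0,0,5,0,0,0],[0,0,9,0,0,0],[0,4,11,0,0,0],[0,8,11,0,0,0],[0,12,11,0,0,0],[0,16,11,0,0,0],[0,20,11,0,0,0],[0,24,11,0,0,0],[0,24,11,0,0,0],[0,24,11,0,0,0]]
  gripper: 8.54

```text
clock: 15.85
tool_pos: [0.5241, 0.2597, 0.2305]
tool_rot: [[-0.0, -0.607, 0.795], [-0.0, 0.795, 0.607], [-1.0, -0.0, -0.0]]
force: [0.4, -1.3, 0.5]
gripper_width: 1.001
```

```bash
python3 snap.py b1 "[.524,.017,.13]" side,top; python3 - <<'E'
from ov import *
T=pickle.load(open('top_b1.pkl','rb'));S=pickle.load(open('side_b1.pkl','rb'));m=hub()[:5]
for c,p in (('T',T),('S',S)):
    b,w=fit(p,m,(.5247,.0174),.114,None,np.radians([110,127,145]))
    print(c,[(round(x[0]),np.round(x[1:3],4),round(np.degrees(x[3]),1)) for x in b])
    q=(.5247,.0174,np.radians(127.1)); d=(q[0],q[1],np.radians(37.1))
    ov(p,[(hub()[:6],q,.114)]+([(disc()[:1],d,.092)] if c=='S' else []),(.524,.017,.12),f'pics/o{c}.png',15,24)
cv2.imwrite('pics/ob1.png',cv2.resize(np.hstack([cv2.imread('pics/oT.png'),cv2.imread('pics/oS.png')]),(800,400)))
E
```

```text
15.85 [0.5241 0.2597 0.2305] jaw 37.37 xdir [-2.e-04 -4.e-04 -1.e+00] [ 0.4 -1.3  0.5] [-0.    0.03 -0.01] 85.5
T [(321, array([0.5275, 0.0179]), np.float64(150.6)), (349, array([0.5273, 0.0179]), np.float64(130.6)), (362, array([0.5269, 0.0179]), np.float64(114.4))]
S [(1267, array([0.5251, 0.016 ]), np.float64(149.3)), (1287, array([0.5269, 0.0172]), np.float64(133.2)), (1303, array([0.526 , 0.0182]), np.float64(116.4))]
```

View pics/b1.png

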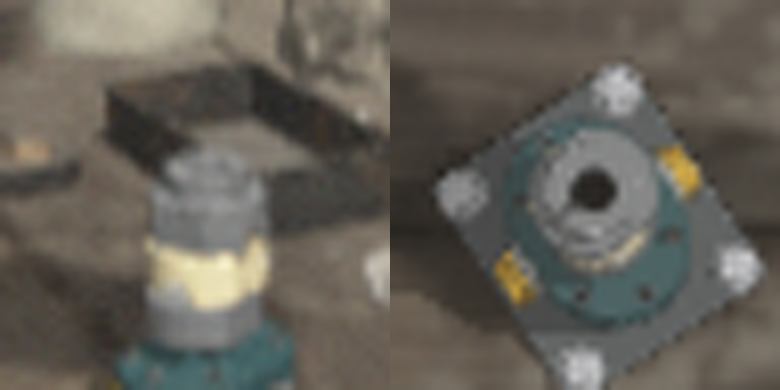

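View pics/ob1.png

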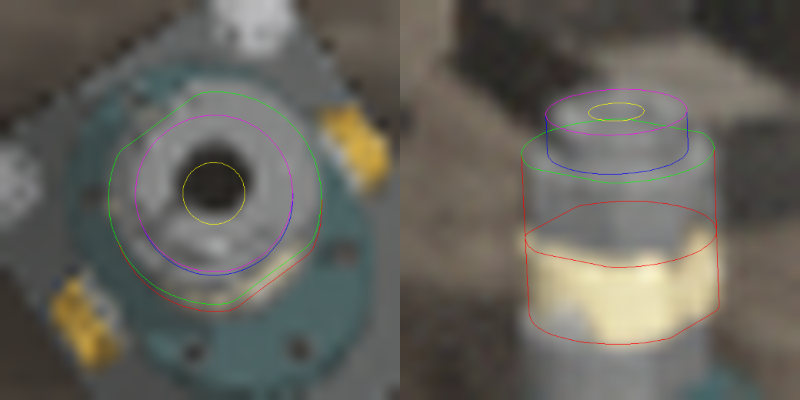

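```bash
python3 - <<'E'
from ov import *
T=pickle.load(open('top0.pkl','rb'));B=pickle.load(open('top_b1.pkl','rb'));r=np.radians
o=[]
for q in [(.5247,.0174),(.5275,.0178)]:
    ov(T,[(hubface()[1:],(*q,r(37.3)),.092)],(.524,.017,.1),'pics/x1.png',12,24);a=cv2.imread('pics/x1.png')
    ov(B,[(hub()[1:5],(*q,r(127.1)),.114)],(.524,.017,.1),'pics/x1.png',12,24);o.append(np.vstack([a,cv2.imread('pics/x1.png')]))
cv2.imwrite('pics/cmp.png',cv2.resize(np.hstack(o),(600,600)))
E
```

```text
(no output)
```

View pics/cmp.png

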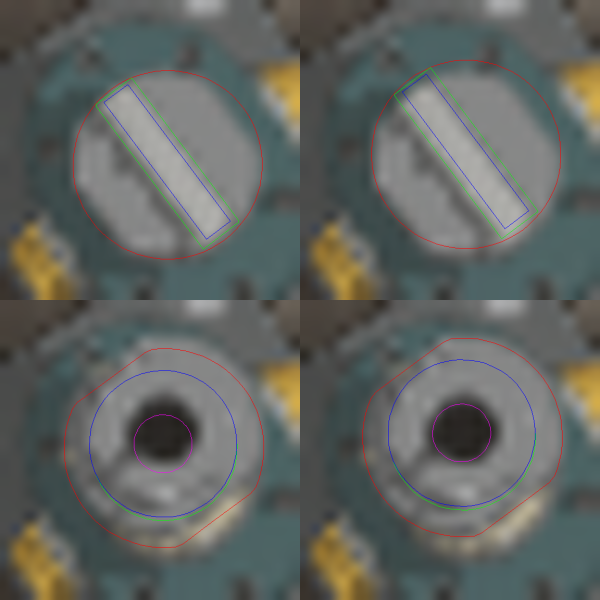

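```bash
python3 -c "
from bench import robot
print(robot.close_job())"
```

```text
the job is handed in; nothing more can be done
None
```

I assembled the coupling and handed it in after about 16 s of the 54 s. The cream disc is on the pump's hub, the loose aluminium hub is slot-down on the disc, and the gripper is open, 24 cm clear of the stack. No verdict is reported at hand-in.

**Fit:** The arm stopped on contact within about 0.1 mm of the height expected for each part fully home. Final pictures show the hub-on-disc and disc-on-pump faces meeting, with no visible tilt. Slot directions are within about 1–2° of their tongues.

**Jam while seating:** The loose hub caught on the tongue edge once, at about 18 N. I backed off, shifted it about 1.6 mm, and it then went home with almost no force.

**Centring (checks disagree):** At release the gripper was within 0.5 mm of the shaft axis I had measured. The final top view puts the loose hub about 3 mm to one side of that same axis. The side view is consistent with an offset of 2–3 mm, though the edges there line up within 1–2 mm. The limit is 6 mm, so I left it rather than disturb the seated stack.

**Other things on the bench:** I did not touch any of them on purpose, and no unexpected forces showed up. I did not re-measure their positions at the end.

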